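# Clear and lock the profile comb

### The arm

A 7-joint arm with a two-finger parallel gripper is mounted at the origin on the work surface; the furniture and walls round the work are solid. World frame = base frame: x ahead of the robot, y to its left, z up, the work surface at z = 0. Lengths are in m, angles in degrees, forces in N, time in s.
With the tool pointing down it reaches from about 0.35 to 0.9 m from the base axis. Payload 7.2 kg.
Tool frame: the origin (TCP) lies at the very end of the fingers, on their centre line; the grasp point (between the pads) lies 19 mm behind it (grip_point_offset is the distance from the TCP to the grasp point, in m); z points along the fingers, y is the line along which they close (so a half turn about z gives the same grasp; the last joint's range is limited). The gripper opens to 88 mm and grips with 3 to 60 N. Pads are 20 mm wide; open, the fingers measure 115 mm over their backs; the gripper's body (75 mm by 178 mm) begins 61 mm behind the grasp point.
Start: joints at [-78.106, 23.554, -0.728, 91.456, 0.321, 64.991, -4.71], TCP at [0.17, 0.601, 0.223] pointing down, gripper open.
Joint ranges: [-169.25, 169.25], [-16.82, 113.86], [-84.01, 82.57], [7.8, 145.47], [-59.2, 239.2], [7.22, 106.19], [-163.78, 163.78]. Speed limits (degrees/s): [136.94, 136.94, 172.46, 172.46, 180, 180, 180].

### API

Orientations are given as [roll, pitch, yaw] about the fixed x, y, z axes, in that order (R = Rz(yaw) Ry(pitch) Rx(roll)).
In Python, from workcell import get_state, read_camera, sign_off, grip_point_offset gives the robot as it stands.
- The arm moves only by the tool drive_tool, never from a script. Its argument "targets" is a list of rows, each a list of 3 entries, a list of its own where there are three numbers: the shift along the tool's x, y, z in units of 3 cm (1.0 is 3 cm), then the turn, a rotation vector about the tool's x, y, z in units of 0.12 rad (1.0 is 0.12 rad), then the gripper command: -1 is shut, 1 is fully open, values between are in proportion. In form: [[[dx, dy, dz], [wx, wy, wz], hand], ...]. A call has 1 to 12 rows; each row shifts and turns the commanded pose from where the row before left it, along the tool's axes as they then stand; what a row does not reach is not made up. A row lasts 1/12 s, in which the tool goes at most 41.7 mm and 7.16 degrees, less where a joint would pass 70% of its speed; a pose out of reach is approached as far as the arm can. A call with a number of a shift or a turn outside -1 to 1 is refused whole. A call with a gripper value outside its range is refused whole. The fingers move at their own pace and stop on an object; "force" is the grip in N (left out, the last holds). Time passes only in rows, so rows that do not move let the fingers close. It gives the time, the measured TCP pose, the force, the opening and the grip force at its end, in the units of the state.
- get_state(): the state, without advancing time (a new reading comes with each control period).
- read_camera(name): name is "scene" or "top" or "wrist"; returns a dict with "image" (384x512x3 uint8, red, green, blue), "z_map" (384x512 float32, m along the optical axis (not along the pixel's ray), 0 where there is no reading), "intrinsics" (3x3 intrinsics, pixels), "dist_coeffs" ([k1, k2, p1, p2, k3] as OpenCV has them; the pictures are not rectified), "rvec" (rotation vector, rad) and "tvec" (3), from world to camera coordinates, as OpenCV has them. Camera axes: x right, y down, z forward; pixel columns grow to the right and rows downward; lengths in m; the calibration is good to about 2 mm. A picture is of the moment at which its call begins.
- sign_off(): hands the job in; it is judged then, once.
The state is a dict: "time": time; "q": joint angles; "qvel": joint speeds; "joint_torque": joint torques, N m; "position": TCP position; "orientation": TCP orientation; "contact_force": force on the tool from outside, world axes, zero at the start; "torque": the same for the moment, N m; "finger_gap": finger opening in m; "finger_force": force on a finger pad.
Only numpy, scipy, OpenCV 4.12 (cv2) and the standard library are available. Lean on these libraries where they do the work, as an engineer would, in place of code of your own. Each camera call takes 0.05 s, during which the arm holds its last target. There are 200 camera calls.

### The job

The profile comb on the drawing board still holds the outline of the last sherd. Using the fingertips only, gripping and lifting nothing, run along its near edge and gently push every tooth in until its end is level with the frame; only then swing the locking lever at its left end round to the back as far as it goes. The comb must stay lying against its batten, and the sherd, canister and scale bar on the board stay where they are.

Things in the scene. Friction and masses are not known exactly. Their poses are not given: they have to be found in the camera images.
- comb: Metal profile comb (contour gauge), 0.8 kg, lying loose on a fixed drawing board (top 12 mm above the worktop), its back against a batten: frame 40 mm deep (x), 160 mm long (y -68 to +92), 20 mm high, with 18 sliding teeth through it. Origin: on its underside, mid toothed stretch and mid depth; x to its back (away from the robot), y along the row to the left, z up. Near face of the frame: x = -20 mm.
- lock_lever (a joint): Locking lever on the comb's left end block (top 20 mm over the board), on an upright pivot at comb x 0, y 76.5 mm. 0: points along comb +y (left), free; 1.57 rad: points along +x (back), hard stop, locked. Grows clockwise seen from above; starts at 0 to 0.35; stays where left; 1 N at its knob moves it. Arm 10 mm wide, 40 mm to the knob, 22 to 27 mm above the board.
- lever_knob (a point): Middle of the top of the lever's upright round knob: 11 mm across, 40 mm from the pivot, its top 40.5 mm and its foot 21.5 mm above the board's top face.
- sherd: Pottery sherd 49 x 54 x 14 mm lying on the board to the right of the comb; to be left alone. Origin: centre of its underside.
- white_can: White film canister with grey cap, 34 mm across, 51 mm high, standing on the board, in front of the comb to the left; to be left alone. Origin: centre of its underside.
- scale: Striped scale bar 20 x 105 x 9 mm, lying along the front edge of the board; to be left alone. Origin: centre of its underside.
- tooth_01 (a joint): How far tooth 1 of 18 (counted from the right, comb y = -56.1 mm) sticks out of the near face of the frame, in m. 0: its end is level with that face, a hard stop. Each tooth is 5.8 mm wide, spaced 6.6 mm, 8 to 16 mm above the board, slides along comb x against 0.4 N of friction and stays where left; at the start each sticks out 6 to 28 mm.
- tooth_02 (a joint): How far tooth 2 of 18 (counted from the right, comb y = -49.5 mm) sticks out of the near face of the frame, in m. Pushes towards the comb's back are taken by the batten (6 mm high); about 4 N along its length slides the comb. The teeth also stick out behind it, to x = +58 mm when in.
- tooth_03 (a joint): How far tooth 3 of 18 (counted from the right, comb y = -42.9 mm) sticks out of the near face of the frame, in m.
- tooth_04 (a joint): How far tooth 4 of 18 (counted from the right, comb y = -36.3 mm) sticks out of the near face of the frame, in m.
- tooth_05 (a joint): How far tooth 5 of 18 (counted from the right, comb y = -29.7 mm) sticks out of the near face of the frame, in m.
- tooth_06 (a joint): How far tooth 6 of 18 (counted from the right, comb y = -23.1 mm) sticks out of the near face of the frame, in m.
- tooth_07 (a joint): How far tooth 7 of 18 (counted from the right, comb y = -16.5 mm) sticks out of the near face of the frame, in m.
- tooth_08 (a joint): How far tooth 8 of 18 (counted from the right, comb y = -9.9 mm) sticks out of the near face of the frame, in m.
- tooth_09 (a joint): How far tooth 9 of 18 (counted from the right, comb y = -3.3 mm) sticks out of the near face of the frame, in m.
- tooth_10 (a joint): How far tooth 10 of 18 (counted from the right, comb y = 3.3 mm) sticks out of the near face of the frame, in m.
- tooth_11 (a joint): How far tooth 11 of 18 (counted from the right, comb y = 9.9 mm) sticks out of the near face of the frame, in m.
- tooth_12 (a joint): How far tooth 12 of 18 (counted from the right, comb y = 16.5 mm) sticks out of the near face of the frame, in m.
- tooth_13 (a joint): How far tooth 13 of 18 (counted from the right, comb y = 23.1 mm) sticks out of the near face of the frame, in m.
- tooth_14 (a joint): How far tooth 14 of 18 (counted from the right, comb y = 29.7 mm) sticks out of the near face of the frame, in m.
- tooth_15 (a joint): How far tooth 15 of 18 (counted from the right, comb y = 36.3 mm) sticks out of the near face of the frame, in m.
- tooth_16 (a joint): How far tooth 16 of 18 (counted from the right, comb y = 42.9 mm) sticks out of the near face of the frame, in m.
- tooth_17 (a joint): How far tooth 17 of 18 (counted from the right, comb y = 49.5 mm) sticks out of the near face of the frame, in m.
- tooth_18 (a joint): How far tooth 18 of 18 (counted from the right, comb y = 56.1 mm) sticks out of the near face of the frame, in m.

How it is judged (in metres and radians):
On the way, in this order (a step that is already met when the one before it is completed fails the run):
1. all 18 teeth are pushed in, each sticking out less than 3 mm, while the lever is still free (value of joint each of tooth_01, tooth_02, tooth_03, tooth_04, tooth_05, tooth_06, tooth_07, tooth_08, tooth_09, tooth_10, tooth_11, tooth_12, tooth_13, tooth_14, tooth_15, tooth_16, tooth_17, tooth_18 below 0.003 m), for 0.2 s.
2. the lever is swung to its locked position (past 1.35 of 1.57 rad) (value of joint lock_lever above 1.35 rad), for 0.2 s.
At the end, for the whole second after the job is handed in: Every tooth sticks out less than 3 mm from the near face of the frame, the lever stands past 1.35 rad (stop at 1.57), the comb lies flat and still within 20 mm of where it lay, and the sherd, the canister and the scale bar are within 20 mm of where they were (all of step 1 and value of joint lock_lever above 1.35 rad and distance of each of comb, sherd, white_can, scale from where it was at the start of the episode below 0.02 m and angle between comb's own z axis and vertical below 0.05 rad and linear speed of comb below 0.01 m/s); the robot touches nothing.
It fails at once if the lever is locked while teeth still stick out (value of joint lock_lever above 1.2 rad and value of joint any of tooth_01, tooth_02, tooth_03, tooth_04, tooth_05, tooth_06, tooth_07, tooth_08, tooth_09, tooth_10, tooth_11, tooth_12, tooth_13, tooth_14, tooth_15, tooth_16, tooth_17, tooth_18 above 0.005 m).
It fails at once if the comb is lifted, tipped up or shoved more than 20 mm from its place (distance of comb from where it was at the start of the episode above 0.02 m or height (world z) of comb above 0.022 m or angle between comb's own z axis and vertical above 0.15 rad).
It fails at once if the comb is pressed hard (over 50 N) (contact force between the arm and comb above 50 N).
It fails at once if the lever's knob is taken between the fingers (distance between the grasp point and lever_knob below 0.012 m and contact force between the fingers and comb above 0.3 N).
It fails at once if the sherd, the canister or the scale bar is moved more than 20 mm (distance of any of sherd, white_can, scale from where it was at the start of the episode above 0.02 m).
It also fails if it takes over 54 s, if anything falls off the work surface, if the arm or the gripper's body presses on something with over 40 N, if the wrist force passes 120 N, or if a joint passes its speed limit or range.

## Working session

There is one attempt and no reset: what is moved stays moved. The work goes in short steps, Python scripts to look and compute and a tool call to move; the robot and the scene stay as the last step left them, time stands still between calls to the robot, and variables do not carry over. Pictures are saved under pics/ and viewed, at most 12 in all, crops included, and the job is handed in when it is done.

Besides the shell and the picture viewer there is one more tool, called after ">>>" by a JSON object that holds its "name" and its "arguments", one argument or row to a line. drive_tool: Moves the arm, as the interface text tells. Its arguments: {"type":"object","properties":{"targets":{"type":"array","items":{"type":"array"}},"force":{"type":"number"}},"required":["targets"]}

```bash
mkdir -p pics; cat > h.py <<'E'
import numpy as np,cv2
from workcell import *
def cam(n):
    d=read_camera(n); d['R']=cv2.Rodrigues(np.array(d['rvec'],float))[0]; d['t']=np.array(d['tvec'],float).ravel(); return d
def save(d,f,crop=None,s=1):
    im=d['image'][...,::-1]
    if crop: a,b,c,e=crop; im=im[b:e,a:c]
    cv2.imwrite('pics/'+f,cv2.resize(im,None,fx=s,fy=s,interpolation=cv2.INTER_CUBIC))
def ray(d,px,z):
    p=cv2.undistortPoints(np.array(px,float).reshape(-1,1,2),d['intrinsics'],np.array(d['dist_coeffs'],float))[:,0]
    r=np.c_[p,np.ones(len(p))]@d['R']; c=-d['R'].T@d['t']
    return c+r*((z-c[2])/r[:,2])[:,None]
def cloud(d):
    h,w=d['z_map'].shape; u,v=np.meshgrid(np.arange(w),np.arange(h))
    p=cv2.undistortPoints(np.stack([u,v],-1).reshape(-1,1,2).astype(float),d['intrinsics'],np.array(d['dist_coeffs'],float))[:,0]
    zz=d['z_map'].reshape(-1,1); P=(np.c_[p,np.ones(len(p))]*zz-d['t'])@d['R']
    P[zz[:,0]==0]=np.nan
    return P.reshape(h,w,3)
E
python3 - <<'E'
from h import *
for n in('top','scene'):
    d=cam(n);save(d,n+'0.png',s=1.5);print(n,-d['R'].T@d['t'])
s=get_state();print(s['position'],s['orientation'],s['finger_gap'],s['contact_force'],s['time'],grip_point_offset)
E
```

```text
top [0.39870278 0.05290937 0.91132586]
scene [ 0.13152369 -0.42877573  0.65678827]
[0.17008976 0.60096977 0.22190701] [-1.79920185e+02  5.85268237e-03  1.64201065e+02] 0.0876588835542389 [ 0.20737657 -0.85389241 -0.10187876] 0.1 0.0187
```

View pics/top0.png

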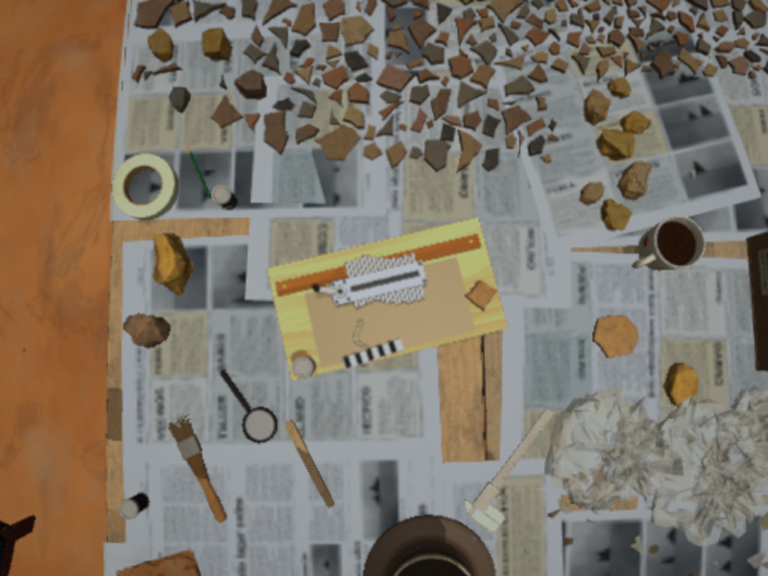

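View pics/scene0.png

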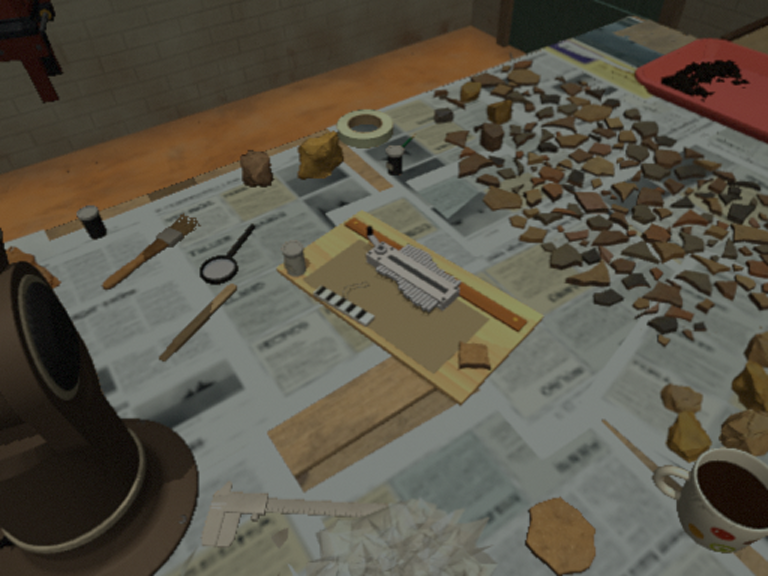

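The top view has the comb at about (380,280) in the 1.5× picture. Its lever is at the left near (325,290), the batten is behind it, the canister is at (303,365), the scale bar at (372,353) and the sherd at (482,293). The scale is coarse, so I'll get a rough pose and then look with the wrist camera.

```bash
python3 - <<'E'
from h import *
d=cam('top');P=cloud(d)
print('batten holes',ray(d,[[281/1.5,287/1.5],[473/1.5,241/1.5]],.018))
m=(P[...,2]>.027)&(P[...,2]<.042)&(P[...,0]>.3)&(P[...,0]<.75)
v,u=np.nonzero(m); k=(u>200)&(u<295)&(v>150)&(v<215)
Q=P[v[k],u[k]]; print(len(Q)); r=cv2.minAreaRect(Q[:,:2].astype(np.float32)); print(r, Q.mean(0),np.percentile(Q[:,2],[5,50,95]))
for n,p in dict(knob=(319/1.5,288/1.5),pivot=(341/1.5,294/1.5),right=(424/1.5,272/1.5),can=(303/1.5,360/1.5),sc1=(345/1.5,360/1.5),sc2=(401/1.5,346/1.5)).items(): print(n,ray(d,[p],.032),P[int(p[1]),int(p[0])])
save(d,'top1.png',(170,140,345,260),4.5)
E
```

```text
batten holes [[ 0.50038899  0.24404732  0.018     ]
 [ 0.57448541 -0.08706355  0.018     ]]
1437
((0.5091453194618225, 0.08809752762317657), (0.085453562438488, 0.17901639640331268), 3.5163094997406006) [0.50562594 0.07678636 0.03165932] [0.02743962 0.03168566 0.03675204]
knob [[0.49602511 0.1762997  0.032     ]] [0.49363577 0.17488905 0.05383376]
pivot [[0.48527833 0.13916185 0.032     ]] [0.48443524 0.13914293 0.0406977 ]
right [[ 0.52017054 -0.00077314  0.032     ]] [0.52115536 0.00083971 0.03121272]
can [[0.37573659 0.20352886 0.032     ]] [0.37656882 0.19807081 0.06386444]
sc1 [[0.37505704 0.13326936 0.032     ]] [0.37471066 0.13444654 0.01911884]
sc2 [[0.39703198 0.03998948 0.032     ]] [0.39869685 0.04063133 0.02042944]
```

View pics/top1.png

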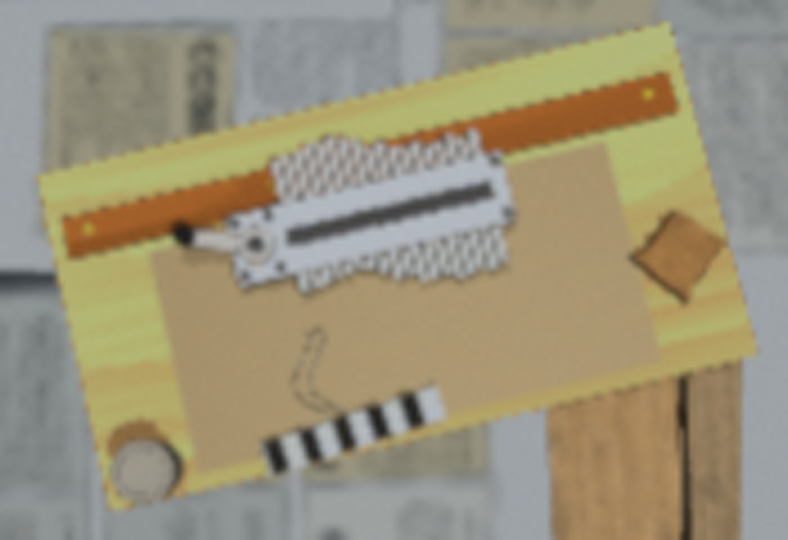

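The comb's yaw is about 12.6°, taken from the batten, and its origin is near (0.502, 0.065). I'll shut the fingers, turn the tool square to the comb and go above its front.

>>> {"name": "drive_tool", "arguments": {
  "targets": [
    [[0,0,0],[0,0,-0.826],-1],
    [[0,0,0],[0,0,-0.826],-1],
    [[0,0,0],[0,0,-0.826],-1],
    [[0,0,0],[0,0,-0.826],-1],
    [[0,0,0],[0,0,-0.826],-1],
    [[-0.23,-0.99,0],[0,0,0],-1],
    [[-0.23,-0.99,0],[0,0,0],-1],
    [[-0.23,-0.99,0],[0,0,0],-1],
    [[-0.23,-0.99,0],[0,0,0],-1],
    [[-0.23,-0.99,0],[0,0,0],-1]
  ],
  "force": 10
}}

```text
time: 0.98
position: [0.2367, 0.4624, 0.2224]
orientation: [-180.0, -0.0, -167.4]
contact_force: [0.1, 0.5, -0.5]
finger_gap: 0.0246
finger_force: 0.0
```

>>> {"name": "drive_tool", "arguments": {
  "targets": [
    [[-0.23,-0.99,0],[0,0,0],-1],
    [[-0.23,-0.99,0],[0,0,0],-1],
    [[-0.23,-0.99,0],[0,0,0],-1],
    [[-0.23,-0.99,0],[0,0,0],-1],
    [[-0.23,-0.99,0],[0,0,0],-1],
    [[-0.23,-0.99,0],[0,0,0],-1],
    [[-0.23,-0.99,0],[0,0,0],-1],
    [[-0.23,-0.99,0],[0,0,0],-1],
    [[-0.23,-0.99,0],[0,0,0],-1],
    [[-0.23,-0.99,0],[0,0,0],-1],
    [[-0.23,-0.99,0],[0,0,0],-1],
    [[-0.23,-0.99,0],[0,0,0],-1]
  ]
}}

```text
time: 1.98
position: [0.3951, 0.1327, 0.2227]
orientation: [180.0, 0.0, -167.4]
contact_force: [0.5, 0.5, -0.7]
finger_gap: 0.0003
finger_force: 0.0
```

>>> {"name": "drive_tool", "arguments": {
  "targets": [
    [[-0.23,-0.99,0],[0,0,0],-1],
    [[-0.23,-0.99,0],[0,0,0],-1],
    [[0,0,0],[0,0,0],-1],
    [[0,0,0],[0,0,0],-1]
  ]
}}

```text
time: 2.32
position: [0.4215, 0.0779, 0.2226]
orientation: [-180.0, -0.0, -167.6]
contact_force: [0.1, 0.5, -0.3]
finger_gap: 0.0002
finger_force: 0.0
```

```bash
python3 - <<'E'
from h import *
d=cam('wrist');save(d,'w0.png',s=1.5);print(-d['R'].T@d['t'],d['R'][2])
s=get_state();print(s['position'],s['orientation'],s['finger_gap'],s['contact_force'],s['time'])
E
```

```text
[0.34391339 0.06070089 0.38486729] [ 0.28183028  0.06164907 -0.95748164]
[0.42100657 0.07922543 0.22249585] [ 1.79984978e+02 -2.27395732e-02 -1.67477994e+02] 0.00035193338009078113 [ 0.10553884  0.60831918 -0.2849029 ] 2.3667
```

View pics/w0.png

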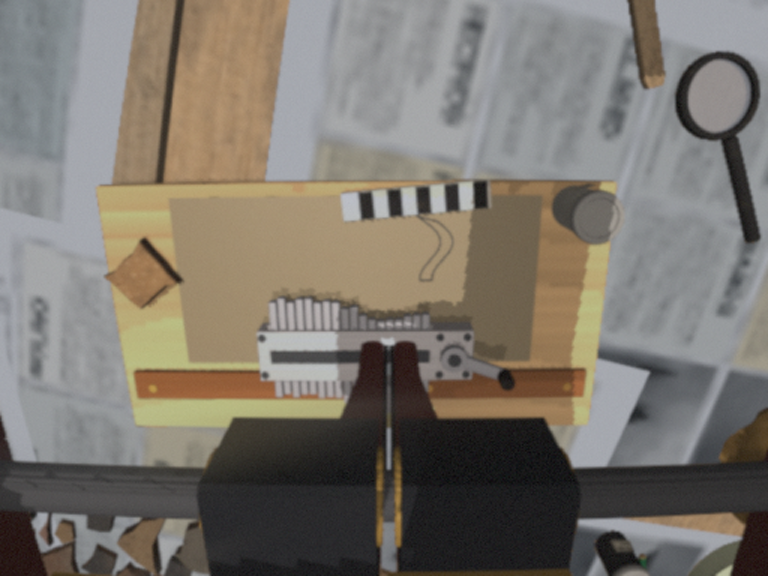

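The wrist view shows the comb's near face on a line from (258,331) to (474,329). The teeth point up in the image at x 270–430, the pivot is at (454,359) and the knob top at (507,379). I'll cast these pixels to points.

```bash
python3 - <<'E'
from h import *
d=cam('wrist')
a=lambda *p:np.array(p)/1.5
c=ray(d,a((259,331),(473,329),(473,378),(261,381)),.032)[:,:2];print('corners',c)
y=c[1]-c[0]+c[2]-c[3];y/=np.linalg.norm(y);x=np.array([y[1],-y[0]])
print('yaw',np.degrees(np.arctan2(x[1],x[0])),'len',np.linalg.norm(c[1]-c[0]),'dep',np.linalg.norm(c[2]-c[1]))
o=c.mean(0)-.012*y; print('origin',o)
f=lambda p:np.c_[(p[:,:2]-o)@x,(p[:,:2]-o)@y]
piv=ray(d,a((454,359)),.038);k=ray(d,a((507,379)),.0525);print('piv',piv,f(piv),'knob',k,f(k))
print('teeth tips (near)',f(ray(d,a((272,302),(300,298),(330,301),(365,318),(400,320),(425,315)),.028)))
print('can',f(ray(d,a((593,218)),.063)),'scale',f(ray(d,a((345,221),(490,207)),.021)),'tcp',f(get_state()['position'][None]))
P=cloud(d);im=np.array([220,215]);print('frame top z',P[225:240,190:225,2].mean())
E
```

```text
corners [[ 5.01525816e-01 -5.69599517e-05]
 [ 4.65892921e-01  1.52326063e-01]
 [ 5.04101798e-01  1.62875600e-01]
 [ 5.41555182e-01  7.20297612e-03]]
yaw 13.346671950673436 len 0.15649373428543512 dep 0.03963850490504671
origin [0.50603904 0.06891103]
piv [[0.48949415 0.14343627 0.038     ]] [[0.00110556 0.07633166]] knob [[0.49039952 0.18097757 0.0525    ]] [[0.0106526  0.11265002]]
teeth tips (near) [[-0.04123966 -0.05561725]
 [-0.04402774 -0.03495637]
 [-0.04145271 -0.01328826]
 [-0.02801452  0.01172166]
 [-0.02610302  0.03729848]
 [-0.02973129  0.05557815]]
can [[-0.10577364  0.15900765]] scale [[-0.09845514 -0.00083737]
 [-0.10708052  0.10132386]] tcp [[-0.08038066  0.03038975]]
frame top z nan
```

>>> {"name": "drive_tool", "arguments": {
  "targets": [
    [[-0.14,-0.88,0],[0,0,0],-1],
    [[-0.14,-0.88,0],[0,0,0],-1],
    [[-0.14,-0.88,0.4],[0,0,0],-1],
    [[0,0,0.9],[0,0,0],-1],
    [[0,0,0.9],[0,0,0],-1],
    [[0,0,0.9],[0,0,0],-1],
    [[0,0,0.9],[0,0,0],-1],
    [[0,0,0.9],[0,0,0],-1],
    [[0,0,0.9],[0,0,0],-1],
    [[0,0,0.4],[0,0,0],-1],
    [[0,0,0],[0,0,0],-1],
    [[0,0,0],[0,0,0],-1]
  ]
}}

```text
time: 3.42
position: [0.4502, 0.0057, 0.0363]
orientation: [180.0, -0.1, -167.3]
contact_force: [0.0, -0.3, -0.7]
finger_gap: 0.0006
finger_force: 0.0
```

```bash
cat >> h.py <<'E'
def tc(o=(.506,.0689),yaw=12.6):
    s=get_state();p=s['position'];c,n=np.cos(np.radians(yaw)),np.sin(np.radians(yaw));r=np.array(p[:2])-o;F=s['contact_force']
    print('t',s['time'],'comb xy mm',1e3*np.array([c*r[0]+n*r[1],-n*r[0]+c*r[1]]).round(4),'z',p[2],'ori',np.round(s['orientation'],2),'F comb',c*F[0]+n*F[1],-n*F[0]+c*F[1],F[2])
E
python3 - <<'E'
from h import *
tc();d=cam('wrist');save(d,'w1.png',(100,120,400,320),2.6)
E
```

```text
t 3.4167 comb xy mm [-68.3 -49.5] z 0.0362801891174594 ori [ 1.7997e+02 -1.0000e-01 -1.6731e+02] F comb -0.0523324906029532 -0.34647398769488824 -0.7073536578025891
```

View pics/w1.png

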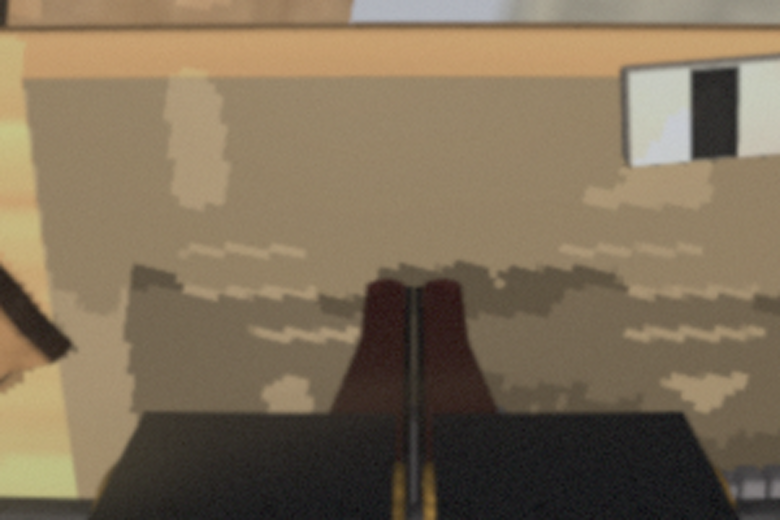

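>>> {"name": "drive_tool", "arguments": {
  "targets": [
    [[0,0,0.4],[0,0,0],-1],
    [[0,0,0.24],[0,0,0],-1],
    [[0,0,0],[0,0,0],-1],
    [[-0.2,0,0],[0,0,0],-1],
    [[-0.2,0,0],[0,0,0],-1],
    [[-0.2,0,0],[0,0,0],-1],
    [[-0.2,0,0],[0,0,0],-1],
    [[-0.15,0,0],[0,0,0],-1],
    [[-0.15,0,0],[0,0,0],-1],
    [[0,0,0],[0,0,0],-1],
    [[0,0,0],[0,0,0],-1]
  ]
}}

```text
time: 4.38
position: [0.4834, 0.012, 0.0174]
orientation: [-180.0, 0.0, -167.4]
contact_force: [0.1, -0.7, 0.1]
finger_gap: 0.0006
finger_force: 0.0
```

>>> {"name": "drive_tool", "arguments": {
  "targets": [
    [[-0.05,0,0],[0,0,0],-1],
    [[-0.05,0,0],[0,0,0],-1],
    [[0,0,0],[0,0,0],-1]
  ]
}}

```text
time: 4.63
position: [0.4859, 0.0125, 0.0174]
orientation: [180.0, -0.0, -167.4]
contact_force: [-0.8, -0.4, -0.7]
finger_gap: 0.0006
finger_force: 0.1
```

```bash
python3 -c "
from h import *
tc()"
```

```text
t 4.6333 comb xy mm [-31.9 -50.7] z 0.017409412615805316 ori [ 1.8000e+02 -1.0000e-02 -1.6741e+02] F comb -0.8642305129536151 -0.24643035689139817 -0.651567881173364
```

>>> {"name": "drive_tool", "arguments": {
  "targets": [
    [[-0.04,0,0],[0,0,0],-1],
    [[0,0,0],[0,0,0],-1],
    [[0,0,0],[0,0,0],-1]
  ]
}}

```text
time: 4.88
position: [0.487, 0.0128, 0.0174]
orientation: [-180.0, -0.0, -167.4]
contact_force: [-0.4, -1.0, -1.2]
finger_gap: 0.0
finger_force: 0.3
```

>>> {"name": "drive_tool", "arguments": {
  "targets": [
    [[-0.04,0,0],[0,0,0],-1],
    [[0,0,0],[0,0,0],-1],
    [[0,0,0],[0,0,0],-1]
  ]
}}

```text
time: 5.13
position: [0.4873, 0.0129, 0.0173]
orientation: [180.0, -0.1, -167.4]
contact_force: [-5.3, -1.2, 3.1]
finger_gap: 0.0003
finger_force: 2.5
```

>>> {"name": "drive_tool", "arguments": {
  "targets": [
    [[-0.04,0,0],[0,0,0],-1],
    [[0,0,0],[0,0,0],-1],
    [[0,0,0],[0,0,0],-1]
  ]
}}

```text
time: 5.38
position: [0.4873, 0.0129, 0.0171]
orientation: [180.0, -0.2, -167.4]
contact_force: [-7.5, -2.2, 5.8]
finger_gap: 0.0006
finger_force: 4.1
```

Frame contact came at comb x ≈ −30.5 (finger centre) with about 8 N. The next stations are 17 mm apart and use the same final depth.

>>> {"name": "drive_tool", "arguments": {
  "targets": [
    [[0.55,0,0],[0,0,0],-1],
    [[0.55,0,0],[0,0,0],-1],
    [[0,0,0],[0,0,0],-1],
    [[0,0.56,0],[0,0,0],-1],
    [[0,0,0],[0,0,0],-1],
    [[-0.3,0,0],[0,0,0],-1],
    [[-0.3,0,0],[0,0,0],-1],
    [[-0.2,0,0],[0,0,0],-1],
    [[-0.15,0,0],[0,0,0],-1],
    [[-0.1,0,0],[0,0,0],-1],
    [[-0.05,0,0],[0,0,0],-1],
    [[0,0,0],[0,0,0],-1]
  ]
}}

```text
time: 6.38
position: [0.4837, 0.0288, 0.0169]
orientation: [180.0, -0.3, -167.5]
contact_force: [-8.0, -1.5, 4.9]
finger_gap: 0.0008
finger_force: 3.6
```

```bash
python3 -c "
from h import *
tc()"
```

```text
t 6.3833 comb xy mm [-30.5 -34.2] z 0.016891034436399097 ori [ 179.98   -0.28 -167.45] F comb -8.104798538018015 0.325781747438149 4.900720594458444
```

>>> {"name": "drive_tool", "arguments": {
  "targets": [
    [[0.55,0,0],[0,0,0],-1],
    [[0.55,0,0],[0,0,0],-1],
    [[0,0,0],[0,0,0],-1],
    [[0,0.56,0],[0,0,0],-1],
    [[0,0,0],[0,0,0],-1],
    [[-0.3,0,0],[0,0,0],-1],
    [[-0.3,0,0],[0,0,0],-1],
    [[-0.2,0,0],[0,0,0],-1],
    [[-0.15,0,0],[0,0,0],-1],
    [[-0.1,0,0],[0,0,0],-1],
    [[-0.05,0,0],[0,0,0],-1],
    [[0,0,0],[0,0,0],-1]
  ]
}}

```text
time: 7.38
position: [0.4801, 0.0452, 0.0169]
orientation: [180.0, -0.3, -167.4]
contact_force: [-6.3, -1.3, 3.8]
finger_gap: 0.0007
finger_force: 3.4
```

>>> {"name": "drive_tool", "arguments": {
  "targets": [
    [[0.55,0,0],[0,0,0],-1],
    [[0.55,0,0],[0,0,0],-1],
    [[0,0,0],[0,0,0],-1],
    [[0,0.56,0],[0,0,0],-1],
    [[0,0,0],[0,0,0],-1],
    [[-0.3,0,0],[0,0,0],-1],
    [[-0.3,0,0],[0,0,0],-1],
    [[-0.2,0,0],[0,0,0],-1],
    [[-0.15,0,0],[0,0,0],-1],
    [[-0.1,0,0],[0,0,0],-1],
    [[-0.05,0,0],[0,0,0],-1],
    [[0,0,0],[0,0,0],-1]
  ]
}}

```text
time: 8.38
position: [0.4763, 0.0615, 0.0168]
orientation: [180.0, -0.3, -167.4]
contact_force: [-6.9, -1.4, 5.8]
finger_gap: 0.0008
finger_force: 3.3
```

```bash
python3 -c "
from h import *
tc()"
```

```text
t 8.3833 comb xy mm [-30.6  -0.7] z 0.016839513075849896 ori [ 179.99   -0.29 -167.45] F comb -6.99853475578785 0.10695583484554794 5.780186794534207
```

>>> {"name": "drive_tool", "arguments": {
  "targets": [
    [[0.55,0,0],[0,0,0],-1],
    [[0.55,0,0],[0,0,0],-1],
    [[0,0,0],[0,0,0],-1],
    [[0,0.57,0],[0,0,0],-1],
    [[0,0,0],[0,0,0],-1],
    [[-0.3,0,0],[0,0,0],-1],
    [[-0.3,0,0],[0,0,0],-1],
    [[-0.2,0,0],[0,0,0],-1],
    [[-0.15,0,0],[0,0,0],-1],
    [[-0.1,0,0],[0,0,0],-1],
    [[-0.05,0,0],[0,0,0],-1],
    [[0,0,0],[0,0,0],-1]
  ]
}}

```text
time: 9.38
position: [0.4726, 0.0782, 0.0168]
orientation: [180.0, -0.3, -167.4]
contact_force: [-5.9, -1.9, 3.6]
finger_gap: 0.0005
finger_force: 3.2
```

>>> {"name": "drive_tool", "arguments": {
  "targets": [
    [[0.55,0,0],[0,0,0],-1],
    [[0.55,0,0],[0,0,0],-1],
    [[0,0,0],[0,0,0],-1],
    [[0,0.57,0],[0,0,0],-1],
    [[0,0,0],[0,0,0],-1],
    [[-0.3,0,0],[0,0,0],-1],
    [[-0.3,0,0],[0,0,0],-1],
    [[-0.2,0,0],[0,0,0],-1],
    [[-0.15,0,0],[0,0,0],-1],
    [[-0.1,0,0],[0,0,0],-1],
    [[-0.05,0,0],[0,0,0],-1],
    [[0,0,0],[0,0,0],-1]
  ]
}}

```text
time: 10.38
position: [0.4688, 0.0949, 0.0168]
orientation: [-180.0, -0.3, -167.4]
contact_force: [-5.4, -1.9, 4.0]
finger_gap: 0.0007
finger_force: 3.2
```

>>> {"name": "drive_tool", "arguments": {
  "targets": [
    [[0.55,0,0],[0,0,0],-1],
    [[0.55,0,0],[0,0,0],-1],
    [[0,0,0],[0,0,0],-1],
    [[0,0.57,0],[0,0,0],-1],
    [[0,0,0],[0,0,0],-1],
    [[-0.3,0,0],[0,0,0],-1],
    [[-0.3,0,0],[0,0,0],-1],
    [[-0.2,0,0],[0,0,0],-1],
    [[-0.15,0,0],[0,0,0],-1],
    [[-0.1,0,0],[0,0,0],-1],
    [[-0.05,0,0],[0,0,0],-1],
    [[0,0,0],[0,0,0],-1]
  ]
}}

```text
time: 11.38
position: [0.465, 0.1115, 0.0168]
orientation: [-180.0, -0.3, -167.4]
contact_force: [-6.5, -2.2, 4.7]
finger_gap: 0.0006
finger_force: 3.3
```

```bash
python3 -c "
from h import *
tc()"
```

```text
t 11.3833 comb xy mm [-30.7  50.5] z 0.016810066776588382 ori [-179.99   -0.31 -167.44] F comb -6.788181030308774 -0.7752579353288267 4.687940928340974
```

>>> {"name": "drive_tool", "arguments": {
  "targets": [
    [[0.5,0,0],[0,0,0],-1],
    [[0.7,0,0],[0,0,0],-1],
    [[0.2,0,-0.5],[0,0,0],-1],
    [[0,0,-1],[0,0,0],-1],
    [[0,0,-1],[0,0,0],-1],
    [[0,0,-1],[0,0,0],-1],
    [[0,0,-1],[0,0,0],-1],
    [[0,0,-0.7],[0,0,0],-1],
    [[0,0,0],[0,0,0],-1],
    [[0,0,0],[0,0,0],-1]
  ]
}}

```text
time: 12.22
position: [0.4273, 0.1036, 0.1745]
orientation: [179.9, 0.2, -167.4]
contact_force: [-0.6, -0.2, -1.0]
finger_gap: 0.0001
finger_force: 0.0
```

```bash
python3 - <<'E'
from h import *
tc();d=cam('wrist');save(d,'w2.png',(100,150,400,330),2.6)
np.savez('w2.npz',**{k:v for k,v in d.items()})
E
```

```text
t 12.2167 comb xy mm [-69.3  51. ] z 0.17447113688227708 ori [ 179.94    0.18 -167.41] F comb -0.6132796553798975 -0.05306249782390779 -1.0059297738070745
```

View pics/w2.png

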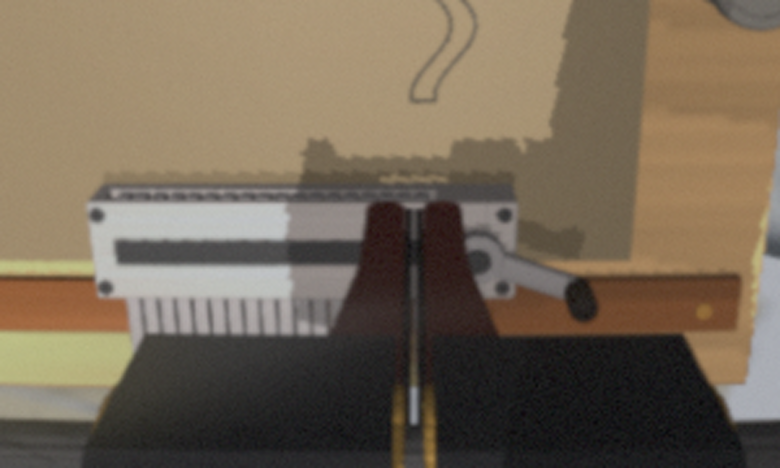

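The near face is now a straight line at row ≈200, with no tooth standing out. The lever's pivot is at (479,260) and the knob at about (582,300). Next I'll measure these two.

```bash
python3 - <<'E'
from h import *
d=dict(np.load('w2.npz'))
a=lambda *p:np.array(p)/2.6+(100,150)
th=np.radians(12.6);x=np.array([np.cos(th),np.sin(th)]);y=np.array([-x[1],x[0]]);o=np.array([.506,.0689])
for n,p,z in(('piv',(479,260),.038),('knob top',(583,303),.0525),('nearL',(515,203),.032),('nearR',(89,203),.032),('farL',(515,297),.032)):
    q=ray(d,a(p),z)[0,:2];print(n,q,(q-o)@x,(q-o)@y)
P=cloud(d);u,v=a((583,303)).astype(int);print(P[v-2:v+3,u-2:u+3,2])
E
```

```text
piv [0.49060688 0.1424828 ] 0.0010291831604091108 0.07516859336398121
knob top [0.49229011 0.18004969] 0.010866839963535083 0.11146356516321367
nearL [0.46815246 0.15094928] -0.019037550078795658 0.08832944728205692
nearR [ 0.50278847 -0.00238614] -0.018684771372002324 -0.06886876140766844
farL [0.50563648 0.16075714] 0.019683246923902487 0.08972422098096254Traceback (most recent call last):
  File "<stdin>", line 7, in <module>
ValueError: not enough values to unpack (expected 2, got 1)
```

>>> {"name": "drive_tool", "arguments": {
  "targets": [
    [[-0.6,0.65,0],[0,0,0],-1],
    [[-0.6,0.65,0],[0,0,0],-1],
    [[-0.61,0.67,0],[0,0,0],-1],
    [[0,0,0.8],[0,0,0],-1],
    [[0,0,0.9],[0,0,0],-1],
    [[0,0,0.9],[0,0,0],-1],
    [[0,0,0.9],[0,0,0],-1],
    [[0,0,0.6],[0,0,0],-1],
    [[0,0,0.28],[0,0,0],-1],
    [[0,0,0],[0,0,0],-1],
    [[0,0,0],[0,0,0],-1]
  ]
}}

```text
time: 13.18
position: [0.4661, 0.1724, 0.0415]
orientation: [-180.0, -0.1, -167.4]
contact_force: [-0.0, -0.4, 0.2]
finger_gap: 0.0006
finger_force: 0.0
```

```bash
python3 - <<'E'
from h import *
tc()
E
```

```text
t 13.1833 comb xy mm [-16.4 109.7] z 0.04150826278239596 ori [-1.7995e+02 -9.0000e-02 -1.6744e+02] F comb -0.10509576872642955 -0.4213047994120088 0.19419816696186495
```

>>> {"name": "drive_tool", "arguments": {
  "targets": [
    [[-0.1,0,-0.05],[0,0,0],-1],
    [[-0.1,0,0],[0,0,0],-1],
    [[-0.1,0,0],[0,0,0],-1],
    [[-0.1,0,0],[0,0,0],-1],
    [[-0.1,0,0],[0,0,0],-1],
    [[-0.1,0,0],[0,0,0],-1],
    [[0,0,0],[0,0,0],-1]
  ]
}}

```text
time: 13.77
position: [0.4844, 0.1768, 0.0436]
orientation: [-180.0, 0.0, -167.4]
contact_force: [-0.7, 0.2, 0.4]
finger_gap: 0.0001
finger_force: 0.2
```

>>> {"name": "drive_tool", "arguments": {
  "targets": [
    [[-0.1,0,0],[0,0,0],-1],
    [[-0.1,0,0],[0,0,0],-1],
    [[-0.1,0,0],[0,0,0],-1],
    [[-0.1,0,0],[0,0,0],-1],
    [[-0.07,0,0],[0,0,0],-1],
    [[0,0,0],[0,0,0],-1]
  ]
}}

```text
time: 14.27
position: [0.4967, 0.1788, 0.0428]
orientation: [-179.9, -0.2, -167.4]
contact_force: [-3.7, -4.8, 0.1]
finger_gap: 0.0005
finger_force: 2.2
```

```bash
python3 - <<'E'
from h import *
tc()
for n,c in(('scene',(210,120,360,230)),):
    d=cam(n);save(d,'s2.png',c,5)
E
```

```text
t 14.2667 comb xy mm [ 14.9 109.2] z 0.04283642488209195 ori [-179.93   -0.18 -167.45] F comb -4.682323396302941 -3.8792100340591826 0.1410135212020529
```

View pics/s2.png

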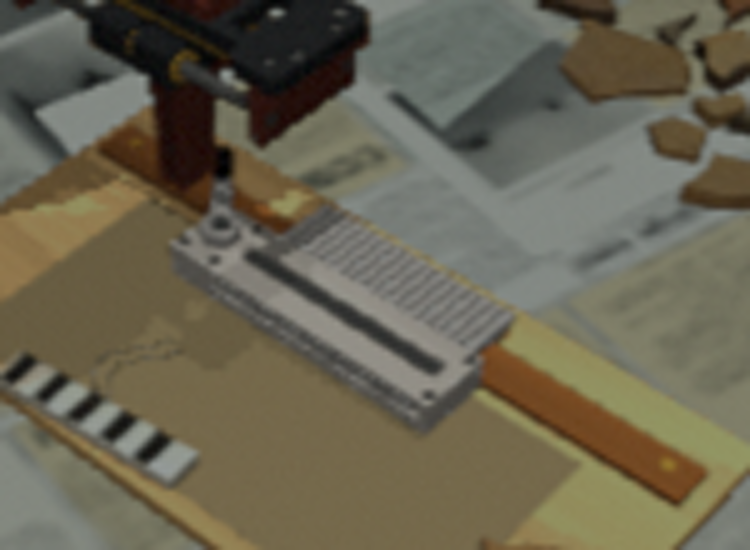

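The lever is at roughly 60°, with the knob at (223,165) just right of the fingers, and the teeth are still in. I'll go round to the knob's left side and push it right.

>>> {"name": "drive_tool", "arguments": {
  "targets": [
    [[0.2,0,0],[0,0,0],-1],
    [[0,0.5,0],[0,0,0],-1],
    [[0,0,0],[0,0,0],-1],
    [[-0.5,0,0],[0,0,0],-1],
    [[-0.45,0,0],[0,0,0],-1],
    [[0,0,0],[0,0,0],-1],
    [[0,-0.1,0],[0,0,0],-1],
    [[0,-0.1,0],[0,0,0],-1],
    [[0,-0.1,0],[0,0,0],-1],
    [[0,-0.1,0],[0,0,0],-1],
    [[0,-0.1,0],[0,0,0],-1],
    [[0,0,0],[0,0,0],-1]
  ]
}}

```text
time: 15.32
position: [0.5199, 0.1846, 0.0437]
orientation: [180.0, 0.0, -167.4]
contact_force: [0.3, 2.4, 0.1]
finger_gap: 0.0005
finger_force: 0.7
```

>>> {"name": "drive_tool", "arguments": {
  "targets": [
    [[0,-0.1,0],[0,0,0],-1],
    [[0,-0.1,0],[0,0,0],-1],
    [[0,-0.1,0],[0,0,0],-1],
    [[0,-0.1,0],[0,0,0],-1],
    [[0,0,0],[0,0,0],-1]
  ]
}}

```text
time: 15.73
position: [0.5223, 0.1719, 0.0436]
orientation: [-180.0, -0.0, -167.5]
contact_force: [-0.0, -0.3, 0.4]
finger_gap: -0.0
finger_force: 0.3
```

```bash
python3 - <<'E'
from h import *
tc()
d=cam('scene');save(d,'s3.png',(210,120,360,230),5)
E
```

```text
t 15.7333 comb xy mm [38.4 96.9] z 0.043578111439988076 ori [-1.7996e+02 -2.0000e-02 -1.6747e+02] F comb -0.0863983106115056 -0.25663387914437946 0.3861225218148917
```

View pics/s3.png

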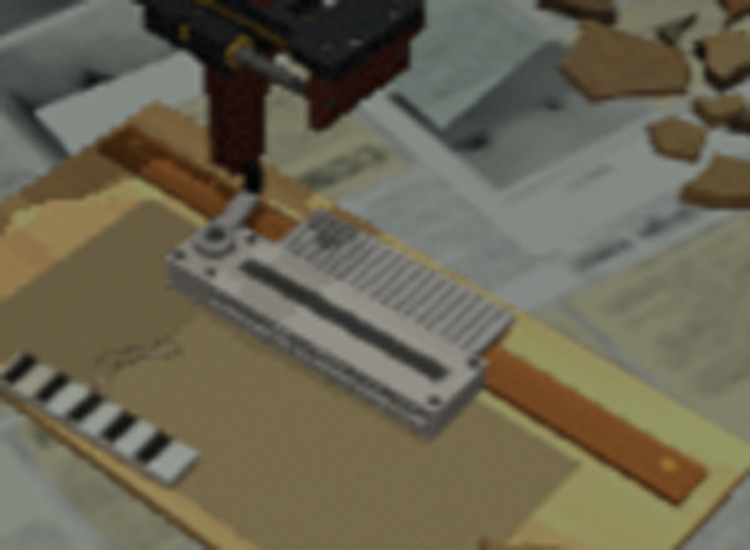

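The lever is nearly back: pivot at (215,235), knob at (252,185). The comb looks displaced by a millimetre or two. I'll finish the swing gently while watching the force, then check the comb.

>>> {"name": "drive_tool", "arguments": {
  "targets": [
    [[0,-0.05,0],[0,0,0],-1],
    [[0,-0.05,0],[0,0,0],-1],
    [[0,0,0],[0,0,0],-1]
  ]
}}

```text
time: 16.03
position: [0.5228, 0.1698, 0.0434]
orientation: [-180.0, -0.0, -167.4]
contact_force: [-0.3, 0.0, -0.8]
finger_gap: 0.0005
finger_force: 0.3
```

>>> {"name": "drive_tool", "arguments": {
  "targets": [
    [[0,-0.04,0],[0,0,0],-1],
    [[0,-0.04,0],[0,0,0],-1],
    [[0,0,0],[0,0,0],-1]
  ]
}}

```text
time: 16.28
position: [0.5235, 0.1676, 0.0436]
orientation: [-180.0, 0.0, -167.4]
contact_force: [0.2, 0.0, 0.2]
finger_gap: 0.0006
finger_force: 0.5
```

```bash
python3 - <<'E'
from h import *
tc()
E
```

```text
t 16.2833 comb xy mm [38.7 92.5] z 0.0435714173734753 ori [-1.7999e+02  1.0000e-02 -1.6741e+02] F comb 0.21959230455258041 -0.03132655975841295 0.17954465227818123
```

>>> {"name": "drive_tool", "arguments": {
  "targets": [
    [[0,-0.05,0],[0,0,0],-1],
    [[0,-0.05,0],[0,0,0],-1],
    [[0,0,0],[0,0,0],-1]
  ]
}}

```text
time: 16.53
position: [0.5242, 0.1645, 0.0436]
orientation: [-180.0, 0.0, -167.4]
contact_force: [0.0, 1.4, -0.4]
finger_gap: 0.0004
finger_force: 0.4
```

```bash
python3 - <<'E'
from h import *
tc()
d=cam('scene');save(d,'s4.png',(210,120,360,230),5)
E
```

```text
t 16.5333 comb xy mm [38.6 89.4] z 0.04357150591534075 ori [-179.99    0.   -167.42] F comb 0.33221012840868286 1.3997708782177058 -0.4278127380452257
```

View pics/s4.png

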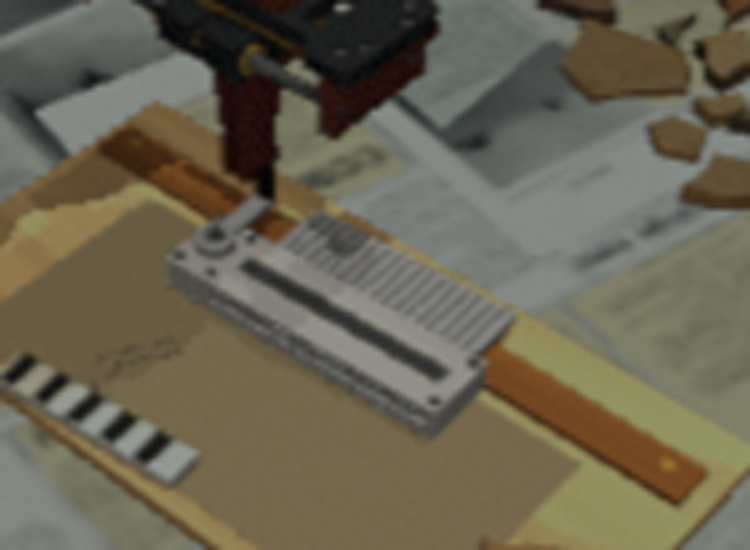

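The comb hasn't moved further. The lever is close to the comb's depth direction and the force is only 1.4 N, so I'll push on to the stop in small steps.

>>> {"name": "drive_tool", "arguments": {
  "targets": [
    [[0,-0.04,0],[0,0,0],-1],
    [[0,0,0],[0,0,0],-1],
    [[0,0,0],[0,0,0],-1]
  ]
}}

```text
time: 16.83
position: [0.5242, 0.1635, 0.0435]
orientation: [-180.0, -0.0, -167.4]
contact_force: [0.2, 0.9, 0.2]
finger_gap: 0.0003
finger_force: 0.2
```

```bash
python3 - <<'E'
from h import *
tc()
E
```

```text
t 16.8333 comb xy mm [38.4 88.3] z 0.04348705472595139 ori [-1.7999e+02 -2.0000e-02 -1.6742e+02] F comb 0.3803611194847152 0.8535726162023001 0.1514866934803758
```

>>> {"name": "drive_tool", "arguments": {
  "targets": [
    [[0,-0.04,0],[0,0,0],-1],
    [[0,0,0],[0,0,0],-1],
    [[0,0,0],[0,0,0],-1]
  ]
}}

```text
time: 17.08
position: [0.5245, 0.1628, 0.0435]
orientation: [180.0, -0.0, -167.4]
contact_force: [-1.0, 2.3, -1.0]
finger_gap: 0.0004
finger_force: 1.0
```

>>> {"name": "drive_tool", "arguments": {
  "targets": [
    [[0,-0.04,0],[0,0,0],-1],
    [[0,0,0],[0,0,0],-1],
    [[0,0,0],[0,0,0],-1]
  ]
}}

```text
time: 17.33
position: [0.5249, 0.162, 0.0436]
orientation: [180.0, 0.0, -167.4]
contact_force: [-0.2, 4.4, -0.1]
finger_gap: 0.0006
finger_force: 2.2
```

```bash
python3 - <<'E'
from h import *
tc()
E
```

```text
t 17.3333 comb xy mm [38.7 86.8] z 0.043565894536011125 ori [ 1.7996e+02  2.0000e-02 -1.6738e+02] F comb 0.7591723496069996 4.3370922236928315 -0.10975704581204487
```

The force rose to 4.4 N, so the lever is at its stop. I'll withdraw to the left, go up and look.

>>> {"name": "drive_tool", "arguments": {
  "targets": [
    [[0,0.4,0],[0,0,0],-1],
    [[0,0.4,0],[0,0,0],-1],
    [[0,0,-0.8],[0,0,0],-1],
    [[0,0,-1],[0,0,0],-1],
    [[0,0,-1],[0,0,0],-1],
    [[0,0,-1],[0,0,0],-1],
    [[0,0,-1],[0,0,0],-1],
    [[0,0,-0.7],[0,0,0],-1],
    [[0.9,0,0],[0,0,0],-1],
    [[0.9,0,0],[0,0,0],-1],
    [[0.9,0,0],[0,0,0],-1],
    [[0.9,0,0],[0,0,0],-1]
  ]
}}

```text
time: 18.33
position: [0.4127, 0.1614, 0.2084]
orientation: [-180.0, -0.0, -167.4]
contact_force: [-1.0, -0.6, 0.6]
finger_gap: 0.0002
finger_force: 0.0
```

>>> {"name": "drive_tool", "arguments": {
  "targets": [
    [[0.6,0,0],[0,0,0],-1],
    [[0,0,0],[0,0,0],-1],
    [[0,0,0],[0,0,0],-1]
  ]
}}

```text
time: 18.58
position: [0.3963, 0.158, 0.209]
orientation: [180.0, 0.0, -167.3]
contact_force: [0.8, -0.3, 0.4]
finger_gap: 0.0005
finger_force: 0.0
```

```bash
python3 - <<'E'
from h import *
tc();d=cam('wrist');save(d,'w5.png',(30,100,330,320),2.6)
np.savez('w5.npz',**d)
E
```

```text
t 18.5833 comb xy mm [-87.6 110.9] z 0.20895416999281677 ori [ 1.7996e+02  5.0000e-02 -1.6733e+02] F comb 0.7080255629554172 -0.41469640474503044 0.3884721439800878
```

View pics/w5.png

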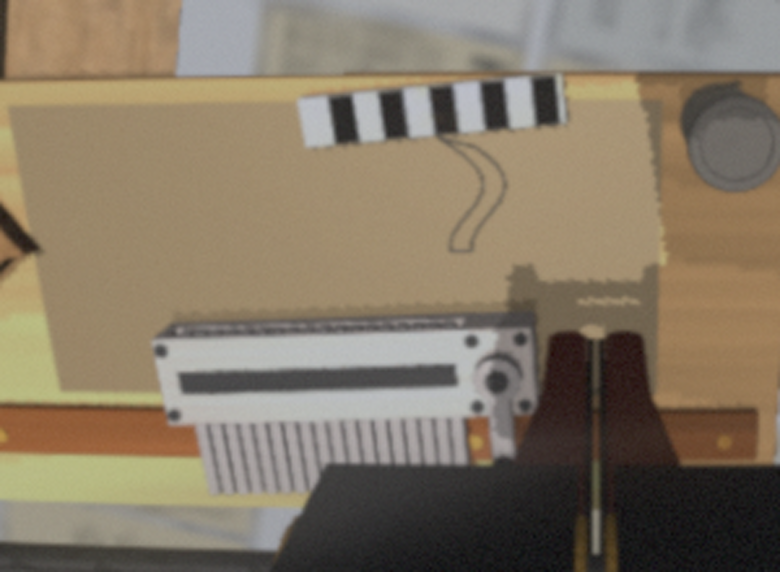

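The lever stands fully back, with its arm running from (497,378) to (503,455). All teeth are in, and the scale bar and canister are untouched. The comb's left end has come about 4 mm off the batten, so I'll nudge it home on the near face of the left block.

>>> {"name": "drive_tool", "arguments": {
  "targets": [
    [[-0.4,-0.5,0],[0,0,0],-1],
    [[-0.4,-0.6,0],[0,0,0],-1],
    [[0,0,0.8],[0,0,0],-1],
    [[0,0,1],[0,0,0],-1],
    [[0,0,1],[0,0,0],-1],
    [[0,0,1],[0,0,0],-1],
    [[0,0,1],[0,0,0],-1],
    [[0,0,1],[0,0,0],-1],
    [[0,0,0.5],[0,0,0],-1],
    [[0,0,0],[0,0,0],-1],
    [[0,0,0],[0,0,0],-1]
  ]
}}

```text
time: 19.55
position: [0.4277, 0.13, 0.0187]
orientation: [-179.9, -0.1, -167.4]
contact_force: [-0.7, 0.2, 0.7]
finger_gap: 0.0003
finger_force: 0.0
```

```bash
python3 - <<'E'
from h import *
tc()
E
```

```text
t 19.55 comb xy mm [-63.1  76.8] z 0.018740508577838027 ori [-1.7993e+02 -1.1000e-01 -1.6743e+02] F comb -0.6406399049727252 0.3925301796205732 0.7101458744264177
```

Next I push 32 mm to −31, slowly at the end.

>>> {"name": "drive_tool", "arguments": {
  "targets": [
    [[-0.25,0,0],[0,0,0],-1],
    [[-0.25,0,0],[0,0,0],-1],
    [[-0.2,0,0],[0,0,0],-1],
    [[-0.1,0,0],[0,0,0],-1],
    [[-0.06,0,0],[0,0,0],-1],
    [[-0.06,0,0],[0,0,0],-1],
    [[-0.06,0,0],[0,0,0],-1],
    [[0,0,0],[0,0,0],-1]
  ]
}}

```text
time: 20.22
position: [0.4555, 0.137, 0.0195]
orientation: [180.0, -0.1, -167.4]
contact_force: [-4.1, 0.5, 3.4]
finger_gap: 0.0003
finger_force: 1.9
```

>>> {"name": "drive_tool", "arguments": {
  "targets": [
    [[-0.05,0,0],[0,0,0],-1],
    [[-0.04,0,0],[0,0,0],-1],
    [[0,0,0],[0,0,0],-1],
    [[0,0,0],[0,0,0],-1]
  ]
}}

```text
time: 20.55
position: [0.4586, 0.1377, 0.0194]
orientation: [180.0, 0.0, -167.4]
contact_force: [-2.9, 1.8, -0.2]
finger_gap: 0.0002
finger_force: 1.3
```

```bash
python3 - <<'E'
from h import *
tc()
E
```

```text
t 20.55 comb xy mm [-31.2  77.4] z 0.019421737206742597 ori [ 1.7999e+02  1.0000e-02 -1.6740e+02] F comb -2.43969322443499 2.3502383681672057 -0.2339115176695998
```

The comb is at the batten again to within 1 mm. I'll back off, rise and check.

>>> {"name": "drive_tool", "arguments": {
  "targets": [
    [[0.4,0,0],[0,0,0],-1],
    [[0.7,0,0],[0,0,0],-1],
    [[0,0,-0.8],[0,0,0],-1],
    [[0,0,-1],[0,0,0],-1],
    [[0,0,-1],[0,0,0],-1],
    [[0,0,-1],[0,0,0],-1],
    [[0.2,0.5,-1],[0,0,0],-1],
    [[0.5,0.7,-1],[0,0,0],-1],
    [[0,0,-0.5],[0,0,0],-1],
    [[0,0,0],[0,0,0],-1],
    [[0,0,0],[0,0,0],-1]
  ]
}}

```text
time: 21.47
position: [0.3993, 0.1612, 0.2095]
orientation: [179.9, 0.2, -167.4]
contact_force: [0.2, 0.7, 0.1]
finger_gap: 0.0002
finger_force: 0.0
```

```bash
python3 - <<'E'
from h import *
tc();d=cam('wrist');save(d,'w6.png',(30,100,330,320),2.6)
E
```

```text
t 21.4667 comb xy mm [-84.  113.4] z 0.20947477533552677 ori [ 179.91    0.23 -167.39] F comb 0.34930496209764234 0.5998055073220339 0.10955781565253703
```

View pics/w6.png

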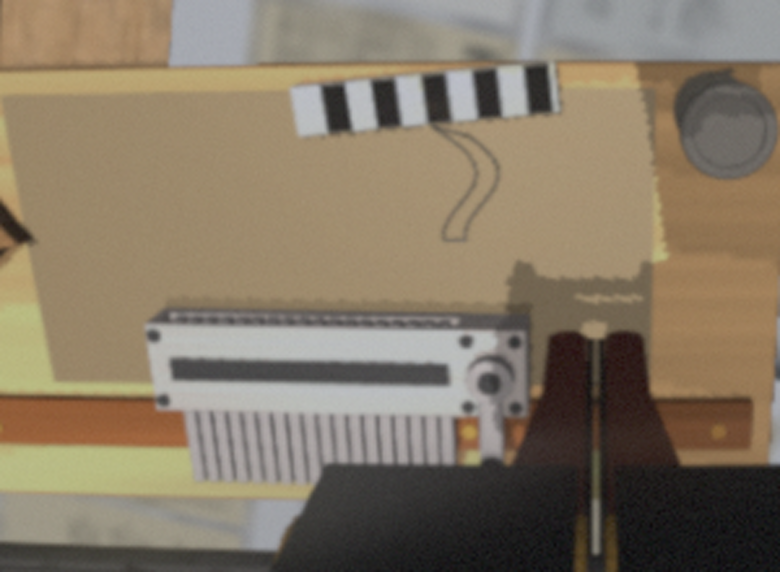

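The comb is back along its batten, with its near face straight from (148,325) to (528,330). The lever points straight back from (490,382) to (490,460), and nothing else has moved.

```bash
python3 -c "
from workcell import *
print(sign_off())"
```

```text
the job is handed in; nothing more can be done
None
```

I pushed all 18 teeth level, then swung the lever back to its stop; the comb's left end came about 4 mm off the batten in the process and I nudged it back, the sherd, canister and scale bar looked unmoved, and I handed in at about 21.5 s (no verdict shown).

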